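# Load a granule canister and latch the dosing bay door

## Task

Stand the canister with the green cap upright in the ring seat inside the dosing bay, let go of it, and then ease the bay's sprung door shut until its latch snaps in and holds it closed. Be gentle: never push on the door with more than 18 N, do not slam it, do not tip the canister over, and leave the other things on the table where they are.

Things in the scene. Friction and masses are not known exactly. Their poses are not given: they have to be found in the camera images.
- canister: The one canister with a GREEN cap: a white waisted plastic bottle, 170 mm tall, 0.25 to 0.5 kg. Foot 64 mm across, waist 52 mm, cap 58 mm across and 22 mm high (from 148 to 170 mm up). Origin at the centre of its underside, z up its axis. It stands among two others of the same shape with cream caps, and which stands where is drawn anew.
- bay: The dosing bay, fixed to the table: a white tray 240 x 240 mm without a roof, floor 20 mm thick, back wall and two side walls 12 mm thick up to 135 mm above the table. Origin at the centre of its underside. Its open front faces along its own -x (front plane at x = -120 mm); the door is hinged at its -y end and latches at its +y end. Position and yaw vary.
- seat (a point): Centre of the floor inside the ring seat in the middle of the bay, 20 mm above the table, z up: where the canister's underside belongs. The white ring round it is 104 mm outside, 72 mm inside (4 mm clear all round the foot) and 12 mm high.
- door (a joint): Angle of the bay door (rad): 0 is nominally closed, grows as it opens (anticlockwise seen from above), 1.6 is fully open; it begins between 1.13 and 1.47. The hinge is sprung open with about 0.45 N m per rad towards 1.3 rad: a door that is not latched swings open again when let go. Closing is done when the latch holds it, below about 0.045 rad.
- door_hinge (a point): A point on the door's vertical hinge axis, 79 mm above the table. The axes turn with the door: y points from the hinge to the free edge, x towards the bay's inside when closed, z up.
- door_push (a point): Centre of the steel push plate on the door's outer face, 165 mm from the hinge axis, 85 mm above the table. Axes as door_hinge: push along its +x. Pushing here takes 3 to 4 N for the hinge spring and up to about 12 N in all to drive the latch over the keeper; then the force drops, and at the hard stop it rises steeply. Nearer to the hinge it takes more.
- door_foot (a point): The door's panel: clear in a teal frame, 12 mm thick, mid-plane through the hinge axis, reaching from 12 to 212 mm from that axis and from 25 to 133 mm above the table. This point is on the hinge axis, 23 mm above the table; axes as door_hinge.
- latch_tip (a point): Tip of the brass latch tongue, 12 mm out of the door's free edge, 98 mm above the table, on a spring of 2 to 3 N. Its 30 degree bevel meets the steel keeper lip on the bay's +y wall at 0.04 to 0.11 rad and is pushed in; it snaps out behind the lip (3 mm thick) at -0.03 to 0.04 rad (the keeper's setting varies: find it by feel). A hard stop comes 0.01 rad after the snap.
- canister_b: Bystander: same canister with a cream cap; origin at the centre of its underside.
- canister_c: Bystander: same canister with a cream cap; origin at the centre of its underside.
- spare_cap: Bystander: loose cream cap, 60 mm across, 22 mm high; origin under its centre.
- label_roll: Bystander: roll of blank paper labels, 80 mm across, 30 mm high; origin under its centre.
- brush: Bystander: small hand brush lying on the table.
- cup: Bystander: blue plastic cup, 74 mm across, 80 mm high; origin under its centre.

How it is judged (in metres and radians):
On the way, in this order (a step that is already met when the one before it is completed fails the run):
1. the canister stands in the ring seat, let go, while the door is still open (horizontal distance between canister and seat below 0.007 m and z of canister in the frame of seat below 0.005 m and angle between canister's own z axis and vertical below 0.06 rad and contact force between the fingers and canister below 0.3 N and value of joint door above 0.3 rad), for 0.2 s.
2. the door is closed past the keeper (value of joint door below 0.05 rad), for 0.2 s.
At the end, for the whole second after the job is handed in: The green-capped canister stands upright and still in the seat (within 7 mm of its centre, foot within 5 mm of its floor, tilt below 0.06 rad), and the door, touched by nothing, stays closed (below 0.05 rad: only the latch can hold it there) (horizontal distance between canister and seat below 0.007 m and z of canister in the frame of seat below 0.005 m and angle between canister's own z axis and vertical below 0.06 rad and value of joint door below 0.05 rad and linear speed of canister below 0.02 m/s).
It fails at once if the robot pushes on the door with more than 18 N (contact force between any of the fingers, the arm and door above 18 N).
It fails at once if the door is slammed (faster than 2 rad/s within the last 0.12 rad) (value of joint door below 0.12 rad and velocity of joint door below -2 rad/s).
It fails at once if the canister is tipped by more than 0.6 rad (angle between canister's own z axis and vertical above 0.6 rad).
It fails at once if another thing on the table is moved by more than 30 mm (distance of any of canister_b, canister_c, spare_cap, label_roll, brush, cup from where it was at the start of the episode above 0.03 m).
It also fails if it takes over 72 s, if anything falls off the work surface, if the arm or the gripper's body presses on something with over 40 N, if the wrist force passes 120 N, or if a joint passes its speed limit or range.

## Robot

A 7-joint arm with a two-finger parallel gripper is mounted at the origin on the work surface. World frame = base frame: x ahead of the robot, y to its left, z up, the work surface at z = 0. Lengths are in m, angles in degrees, forces in N, time in s.
With the tool pointing down it reaches from about 0.425 to 0.95 m from the base axis. Payload 16.7 kg.
Tool frame: the origin (TCP) lies on the centre line of the jaws, within the pads' length; the fingertips stand r.nose_length ahead of it and the grasp point (between the pads) is the TCP (r.nose_length is the distance from the TCP to the fingertips, in m); z points along the fingers, y is the line along which they close (so a half turn about z gives the same grasp; the last joint's range is limited). The gripper opens to 94 mm and grips with 3 to 60 N. Pads are 16 mm wide; open, the fingers measure 119 mm over their backs; the gripper's body (75 mm by 177 mm) begins 78 mm behind the grasp point.
Start: joints at [-81.503, 24.414, 4.234, 92.017, -1.954, 63.644, -3.845], TCP at [0.198, 0.645, 0.224] pointing down, gripper open.
Joint ranges: [-163.25, 163.25], [-28.42, 122.38], [-70.27, 78.77], [12.13, 141.07], [-58.53, 238.53], [9.26, 117.41], [-156.51, 156.51]. Speed limits (degrees/s): [108.29, 108.29, 136.94, 136.94, 172.46, 172.46, 172.46].

## Interface

Orientations are given as [roll, pitch, yaw] about the fixed x, y, z axes, in that order (R = Rz(yaw) Ry(pitch) Rx(roll)).
In Python, from bench import r gives the robot as it stands.
- The arm moves only by the tool step_arm, never from a script. Its argument "targets" is one flat list of numbers, 7 for each row, row after row: the shift along the tool's x, y, z in units of 30 mm (1.0 is 30 mm), then the turn, a rotation vector about the tool's x, y, z in units of 5 degrees (1.0 is 5 degrees), then the closure, from 0 (fully open) to 1 (shut). A call has 1 to 5 rows; each row shifts and turns the commanded pose from where the row before left it, along the tool's axes as they then stand; what a row does not reach is not made up. A row lasts 1/12 s, in which the tool goes at most 41.7 mm and 7.16 degrees, less where a joint would pass 70% of its speed; a pose out of reach is approached as far as the arm can. A call is refused whole if a number of a shift passes 1 or a number of a turn 1, either way. A call with a gripper value outside its range is refused whole. The fingers move at their own pace and stop on an object; the grip force is fixed at half the most. Time passes only in rows, so rows that do not move let the fingers close. It gives the time, the measured TCP pose, the force, the opening and the grip force at its end, in the units of the state.
- r.get_state(): the state, without advancing time (a new reading comes with each control period).
- r.camera(name): name is "scene" or "top" or "wrist"; returns (picture, depth): 400x640x3 uint8, red, green, blue; 400x640 float32, m along the optical axis (not along the pixel's ray), 0 where there is no reading.
- r.camera_params(name): a dict with "fov_y" (degrees; the focal length in pixels is half the picture's height over the tangent of half this angle, whatever the lens; pixels are square), "cx", "cy" (the principal point, pixels), "camera_from_world" (4x4, takes a point from world to camera coordinates); the wrist camera has in their place "T_tool_cam" (4x4, takes a point from camera to tool coordinates, whose origin is the TCP and whose axes are the flange's). Camera axes: x right, y up, looking along -z (the intrinsics and any distortion apply to the point x, -y, -z); pixel columns grow to the right and rows downward; lengths in m; the calibration is good to about 2 mm. A picture is of the moment at which its call begins: read the wrist's pose just before it. camera_params takes no time and is no camera call.
- r.job_done(): hands the job in; it is judged then, once.
The state is a dict: "clock": time; "q": joint angles; "joint_velocities": joint speeds; "joint_efforts": joint torques, N m; "ee_pos": TCP position; "orientation": TCP orientation; "ft_force": force on the tool from outside, world axes, zero at the start; "moment": the same for the moment, N m; "gripper_width": finger opening in m; "grip_force": force on a finger pad.
Only numpy, scipy, OpenCV 4.12 (cv2) and the standard library are available. Lean on these libraries where they do the work, as an engineer would, in place of code of your own. Each camera call takes 0.05 s, during which the arm holds its last target. There are 200 camera calls.

## Working session

There is one attempt and no reset: what is moved stays moved. The work goes in short steps, Python scripts to look and compute and a tool call to move; the robot and the scene stay as the last step left them, time stands still between calls to the robot, and variables do not carry over. Pictures are saved under pics/ and viewed, at most 10 in all, crops included, and the job is handed in when it is done.

Besides the shell and the picture viewer there is one more tool, called after "Call:" in YAML: its name, and indented under it one key for each argument. step_arm: Moves the arm, as the interface text tells. Its arguments: {"type":"object","properties":{"targets":{"type":"array"}},"required":["targets"]}

```bash
mkdir -p pics; ls; python3 - <<'E'
from bench import r
import cv2,numpy as np
s=r.get_state(); print(s['ee_pos'],s['orientation'],s['clock'],r.nose_length)
for n in('scene','top'):
    p,d=r.camera(n); cv2.imwrite(f'pics/{n}0.png',p[:,:,::-1]); np.savez(f'{n}0.npz',p=p,d=d); c=r.camera_params(n); print(n,{k:(np.round(v,4).tolist() if hasattr(v,'shape') else v) for k,v in c.items()})
print(r.camera_params('wrist'))
E
```

```text
pics
[0.19795889 0.644864   0.2237771 ] [-1.79924513e+02  6.41384475e-03  1.62936473e+02] 0.0 0.019
scene {'fov_y': 47.61238930020966, 'cx': 319.94240031182727, 'cy': 193.77590149538452, 'camera_from_world': [[0.8083, 0.5885, 0.0196, -0.4337], [-0.3655, 0.4754, 0.8002, 0.1067], [0.4616, -0.654, 0.5994, -1.7558], [0.0, 0.0, 0.0, 1.0]]}
top {'fov_y': 57.896148185010595, 'cx': 319.42236458230076, 'cy': 198.56623504119818, 'camera_from_world': [[-0.0029, -1.0, 0.0015, 0.0032], [0.9831, -0.0025, 0.1832, -0.5169], [-0.1832, 0.002, 0.9831, -1.0016], [0.0, 0.0, 0.0, 1.0]]}
{'fov_y': 59.07822647088679, 'cx': 311.15873605850066, 'cy': 192.28359639427794, 'T_tool_cam': array([[-4.82192298e-04,  9.62090975e-01,  2.72728297e-01,
         7.94438643e-02],
       [ 9.99999878e-01,  4.35117510e-04,  2.33087694e-04,
         1.33680198e-03],
       [ 1.05582709e-04,  2.72728376e-01, -9.62091067e-01,
        -1.60100340e-01],
       [ 0.00000000e+00,  0.00000000e+00,  0.00000000e+00,
         1.00000000e+00]])}
```

View pics/scene0.png

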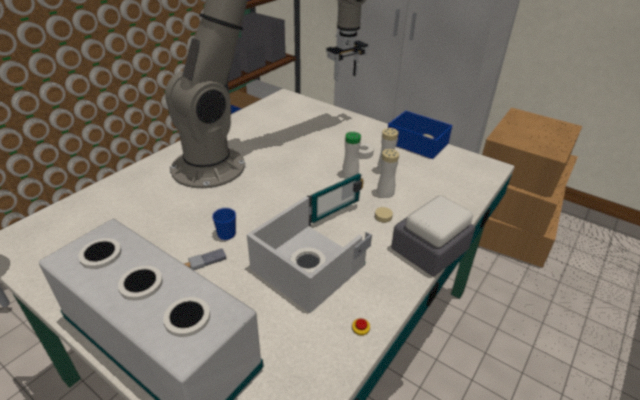

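View pics/top0.png

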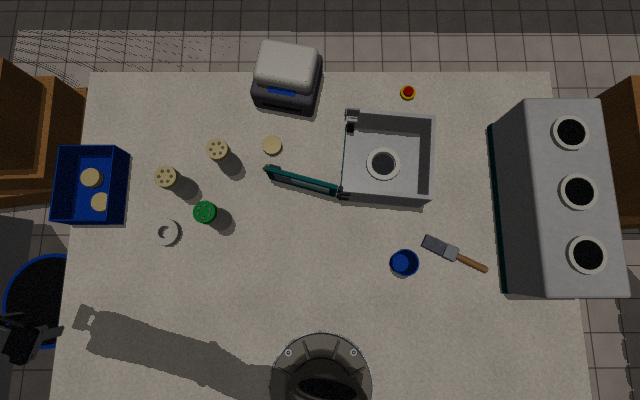

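The scene view shows the green cap at about (352,139), the bay with its ring at (308,260), and the open door. In the top view the green cap is at (205,212), the cream ones at (165,177) and (218,150), the ring at (383,163), and the door runs from (341,193) to (266,169).

```bash
cat >h.py <<'E'
import numpy as np,cv2
from bench import r
def ray(n,px,T=None):
    c=r.camera_params(n); f=200/np.tan(np.radians(c['fov_y']/2))
    W=np.linalg.inv(c['camera_from_world']) if T is None else T@c['T_tool_cam']
    v=W[:3,:3]@np.array([(px[0]-c['cx'])/f,-(px[1]-c['cy'])/f,-1.]); return W[:3,3],v
def plane(n,px,z,T=None):
    o,v=ray(n,px,T); return o+v*(z-o[2])/v[2]
def dep(n,px,d,T=None):
    o,v=ray(n,px,T); return o+v*d
def proj(n,P):
    c=r.camera_params(n); f=200/np.tan(np.radians(c['fov_y']/2)); q=c['camera_from_world']@np.r_[P,1]
    return np.array([c['cx']-f*q[0]/q[2],c['cy']+f*q[1]/q[2]])
def tool(s):
    from scipy.spatial.transform import Rotation as R
    T=np.eye(4);T[:3,:3]=R.from_euler('xyz',s['orientation'],degrees=True).as_matrix();T[:3,3]=s['ee_pos'];return T
def blob(m):
    n,l,st,ce=cv2.connectedComponentsWithStats(m.astype('uint8')); i=1+np.argmax(st[1:,4]); return ce[i],st[i],l==i
E
python3 - <<'E'
from h import *
np.set_printoptions(precision=4,suppress=True)
for n in('top','scene'):
    z=np.load(n+'0.npz');p,d=z['p'].astype(int),z['d']
    m=(p[...,1]>1.5*p[...,0])&(p[...,1]>1.4*p[...,2])&(p[...,1]>60)
    c,st,mk=blob(m); print(n,'green',c,st,plane(n,c,.17),'depth',[dep(n,c,d[int(c[1]),int(c[0])])])
    hsv=cv2.cvtColor(z['p'],cv2.COLOR_RGB2HSV)
    if n=='top':
        for px in((165,177),(218,150)): print('cream',plane(n,px,.17))
        # world cloud
        c_=r.camera_params(n)
        P=np.array([[dep(n,(u,v),d[v,u]) for u in range(640)] for v in range(400)]); np.save('Ptop.npy',P)
        roi=np.zeros(d.shape,bool); roi[100:215,255:440]=1
        teal=roi&(p[...,1]>1.3*p[...,0])&(p[...,2]>1.2*p[...,0])&(p[...,1]>35)
        ys,xs=np.where(teal); print('teal',len(xs),xs.min(),xs.max(),'z',np.percentile(P[teal][:,2],[5,50,95]))
        t=teal&(P[...,2]>.12)&(P[...,2]<.145); Q=P[t][:,:2]; 
        print('door top fit',len(Q),cv2.fitLine(Q.astype('f4'),cv2.DIST_HUBER,0,.01,.01).ravel(),Q[Q[:,1].argmin()],Q[Q[:,1].argmax()])
        w=roi&(P[...,2]>.125)&(P[...,2]<.145)&~teal; w[:,:340]=0
        cw,sw,mw=blob(w); Q=P[mw][:,:2]; print('wall',sw,cv2.minAreaRect(Q.astype('f4')))
        rg=roi&(P[...,2]>.026)&(P[...,2]<.040); rg[:,:355]=0; rg[:,415:]=0;rg[:140]=0;rg[190:]=0
        cr,sr,mr=blob(rg); ct=max(cv2.findContours(mr.astype('uint8'),0,1)[0],key=cv2.contourArea); e=cv2.fitEllipse(ct); print('ring',e,plane(n,e[0],.032))
    mm=(hsv[...,2]<75); 
    e0=(slice(150,180),slice(368,400)) if n=='top' else (slice(245,280),slice(290,328))
    b=np.zeros(d.shape,bool); b[e0]=mm[e0]; cb,sb,mk=blob(b); print(n,'dark',cb,sb,plane(n,cb,.02))
    cv2.imwrite(f'pics/{n}_crop.png',cv2.resize(z['p'][100:215,255:445,::-1] if n=='top' else z['p'][165:310,235:385,::-1],None,fx=4,fy=4,interpolation=2))
E
```

```text
top green [203.4554 211.2143] [193 201  22  22 336] [0.4622 0.2967 0.17  ] depth [array([0.4623, 0.2968, 0.1697])]
cream [0.5519 0.4011 0.17  ]
cream [0.6244 0.2677 0.17  ]Traceback (most recent call last):
  File "<stdin>", line 12, in <module>
  File "h.py", line 10, in dep
    o,v=ray(n,px,T); return o+v*d
        ~~~^^^^^^^^
  File "h.py", line 4, in ray
    c=r.camera_params(n); f=200/np.tan(np.radians(c['fov_y']/2))
ValueError: time passes only in moves, steps and waits
```

```bash
python3 - <<'E'
s=open('h.py').read()
s=s.replace("def ray(","_c={}\ndef cp(n):\n    if n not in _c:_c[n]=r.camera_params(n)\n    return _c[n]\ndef cloud(n,d,T=None):\n    c=cp(n);f=200/np.tan(np.radians(c['fov_y']/2));v,u=np.mgrid[:400,:640]\n    W=np.linalg.inv(c['camera_from_world']) if T is None else T@c['T_tool_cam']\n    return np.stack([(u-c['cx'])/f*d,-(v-c['cy'])/f*d,-d],-1)@W[:3,:3].T+W[:3,3]\ndef ray(").replace("c=r.camera_params(n); f","c=cp(n); f")
open('h.py','w').write(s)
E
python3 - <<'E'
from h import *
np.set_printoptions(precision=4,suppress=True)
for n in('top','scene'):
    z=np.load(n+'0.npz');p,d=z['p'].astype(int),z['d']
    m=(p[...,1]>1.5*p[...,0])&(p[...,1]>1.4*p[...,2])&(p[...,1]>60)
    c,st,mk=blob(m); P=cloud(n,d); print(n,'green',c,st,np.median(P[mk],0),P[mk].min(0),P[mk].max(0))
    hsv=cv2.cvtColor(z['p'],cv2.COLOR_RGB2HSV)
    roi=np.zeros(d.shape,bool); roi[(slice(100,215),slice(255,440)) if n=='top' else (slice(165,310),slice(235,385))]=1
    teal=roi&(p[...,1]>1.3*p[...,0])&(p[...,2]>1.2*p[...,0])&(p[...,1]>35)
    print('teal',teal.sum(),'z',np.percentile(P[teal][:,2],[5,50,95]))
    t=teal&(P[...,2]>.122)&(P[...,2]<.145); Q=P[t][:,:2]
    print('door top fit',len(Q),cv2.fitLine(Q.astype('f4'),cv2.DIST_HUBER,0,.01,.01).ravel(),Q[Q[:,1].argmin()],Q[Q[:,1].argmax()])
    w=roi&(P[...,2]>.128)&(P[...,2]<.142)&~teal&(P[...,1]<-.02)
    cw,sw,mw=blob(w); Q=P[mw][:,:2]; print('wall',sw,cv2.minAreaRect(Q.astype('f4')),cv2.boxPoints(cv2.minAreaRect(Q.astype('f4'))))
    g=roi&(P[...,2]>.028)&(P[...,2]<.040)
    cr,sr,mr=blob(g); ct=max(cv2.findContours(mr.astype('uint8'),0,1)[0],key=cv2.contourArea); e=cv2.fitEllipse(ct); print('ring',sr,e,plane(n,e[0],.032), cv2.minEnclosingCircle(P[mr][:,:2].astype('f4')))
    b=np.zeros(d.shape,bool); sl=(slice(145,182),slice(365,402)) if n=='top' else (slice(243,280),slice(288,328)); b[sl]=(hsv[...,2]<90)[sl]; cb,sb,mk=blob(b); print(n,'dark',cb,sb,plane(n,cb,.02),np.median(P[mk][:,2]))
    cv2.imwrite(f'pics/{n}_crop.png',cv2.resize(z['p'][100:215,255:445,::-1] if n=='top' else z['p'][165:310,235:385,::-1],None,fx=4,fy=4,interpolation=2))
E
```

```text
top green [203.4554 211.2143] [193 201  22  22 336] [0.4627 0.2967 0.1697] [ 0.4346  0.2694 -0.0026] [0.5159 0.3764 0.1736]
teal 478 z [0.0152 0.1323 0.1359]
door top fit 321 [0.2742 0.9617 0.5602 0.0516] [ 0.5355 -0.0453] [0.5888 0.1492]
wall [ 338  108   98   92 1231] ((0.6305306553840637, -0.18476057052612305), (0.2530267536640167, 0.24313464760780334), 84.27484130859375) [[ 0.4969 -0.2985]
 [ 0.7389 -0.3228]
 [ 0.7641 -0.071 ]
 [ 0.5222 -0.0468]]
ring [366 147  35  33 454] ((383.27099609375, 163.05503845214844), (32.073490142822266, 33.81682205200195), 108.7578125) [ 0.6278 -0.1902  0.032 ] ((0.6290528774261475, -0.19007356464862823), 0.052609194070100784)
top dark [383.0461 162.8779] [372 152  24  23 434] [ 0.6318 -0.1918  0.02  ] 0.02040987160670582
scene green [352.5072 137.6087] [346 132  14  12 138] [0.471  0.2813 0.1675] [0.44   0.2606 0.1474] [0.4914 0.3171 0.1728]
teal 537 z [0.0266 0.1033 0.1337]
door top fit 209 [0.2717 0.9624 0.5617 0.0368] [ 0.5408 -0.0516] [0.5896 0.1417]
wall [ 246  192  116   88 1052] ((0.6300756931304932, -0.17374809086322784), (0.2811381220817566, 0.2452593594789505), 84.35237884521484) [[ 0.4942 -0.3016]
 [ 0.7383 -0.3257]
 [ 0.7659 -0.0459]
 [ 0.5219 -0.0218]]
ring [249 255 117  52 334] ((309.51361083984375, 305.6036376953125), (34.34381103515625, 46.838600158691406), 87.6153564453125) [ 0.7384 -0.3246  0.032 ] ((0.6324808597564697, -0.1946423202753067), 0.1687624603509903)
scene dark [307.6336 260.5345] [297 254  22  14 232] [ 0.628  -0.1876  0.02  ] 0.019747594528517765
```

View pics/top_crop.png

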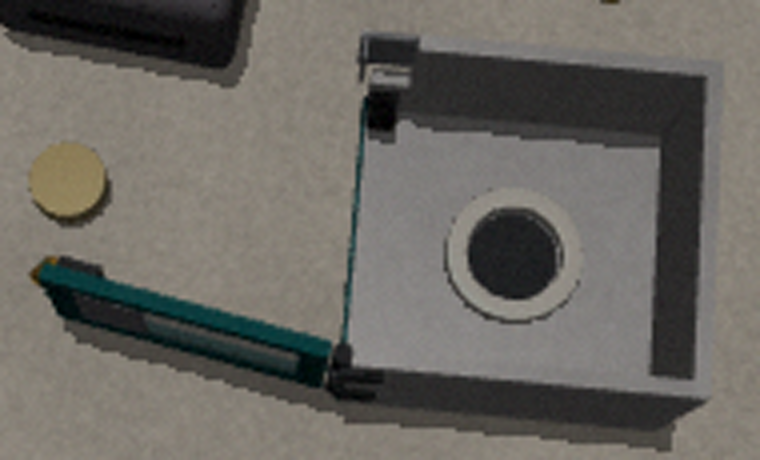

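The crop shows the ring seat, the latch keeper at the bay's far left corner, and the door swung open by about 80° toward +y. Two views agree on the seat at about (0.629, -0.190), and the green canister is at about (0.462, 0.297). I'll move above it for a wrist check.

Call:
step_arm:
  targets: [-0.9,-0.65,-0.44,0,0,0,0,-0.9,-0.65,-0.44,0,0,0,0,-0.9,-0.65,-0.44,0,0,0,0,-0.9,-0.65,-0.44,0,0,0,0,-0.9,-0.65,-0.44,0,0,0,0]

```text
clock: 0.52
ee_pos: [0.2992, 0.5108, 0.2908]
orientation: [-180.0, -0.0, 162.9]
ft_force: [0.8, -0.2, -0.2]
gripper_width: 0.094
grip_force: 0.0
```

Call:
step_arm:
  targets: [-0.9,-0.65,0,0,0,0,0,-0.9,-0.65,0,0,0,0,0,-0.9,-0.65,0,0,0,0,0,-0.9,-0.65,0,0,0,0,0,-0.9,-0.65,0,0,0,0,0]

```text
clock: 0.93
ee_pos: [0.3995, 0.378, 0.2904]
orientation: [-180.0, -0.0, 162.9]
ft_force: [1.2, -0.3, -0.9]
gripper_width: 0.0941
grip_force: 0.0
```

Call:
step_arm:
  targets: [-0.9,-0.65,0,0,0,0,0,-0.9,-0.65,0,0,0,0,0,-0.9,-0.65,0,0,0,0,0,0,0,0,0,0,0.8,0,0,0,0,0,0,0.8,0]

```text
clock: 1.35
ee_pos: [0.4604, 0.2977, 0.2904]
orientation: [-180.0, 0.0, 154.6]
ft_force: [-1.1, 0.6, 0.4]
gripper_width: 0.0938
grip_force: 0.0
```

Call:
step_arm:
  targets: [0,0,0,0,0,1,0,0,0,0,0,0,1,0,0,0,0,0,0,1,0,0,0,0,0,0,1,0,0,0,0,0,0,1,0]

```text
clock: 1.77
ee_pos: [0.4591, 0.2998, 0.2902]
orientation: [-180.0, 0.0, 129.7]
ft_force: [0.6, 0.5, -0.1]
gripper_width: 0.0939
grip_force: 0.0
```

```bash
cat >w.py <<'E'
from h import *
import sys
np.set_printoptions(precision=4,suppress=True)
s=r.get_state();T=tool(s);p,d=r.camera('wrist');np.savez(sys.argv[1]+'.npz',p=p,d=d,T=T)
cv2.imwrite(f'pics/{sys.argv[1]}.png',p[:,:,::-1]); print(s['ee_pos'],s['orientation'],s['q'])
def go(P): print('tool units to',P,T[:3,:3].T@(np.array(P)-T[:3,3])/.03)
E
python3 - <<'E'
import sys;sys.argv=['','w1']
from w import *
q=p.astype(int);m=(q[...,1]>1.5*q[...,0])&(q[...,1]>1.4*q[...,2])&(q[...,1]>60)
c,st,mk=blob(m);P=cloud('wrist',d,T);k=mk&(P[...,2]>.16)
print(c,st,np.median(P[mk],0),'top z',np.percentile(P[mk][:,2],[10,50,90]))
print('circle',cv2.minEnclosingCircle(P[k][:,:2].astype('f4')),'ctr',plane('wrist',c,.17,T))
x,y=cv2.minEnclosingCircle(P[k][:,:2].astype('f4'))[0]; go([x,y,.159])
E
```

```text
[0.4591 0.2998 0.2902] [-179.9673    0.0023  129.6844] [-57.3582   9.3424  19.9486 104.7076  -3.4568  66.5723   3.4083]
[323.6463 193.7801] [313 175  22  37 523] [0.4677 0.3056 0.1698] top z [0.169  0.1698 0.1707]
circle ((0.4431110620498657, 0.32851994037628174), 0.04823732748627663) ctr [0.4682 0.3066 0.17  ]
tool units to [0.4431110620498657, 0.32851994037628174, 0.159] [1.0776 0.2054 4.3741]
```

View pics/w1.png

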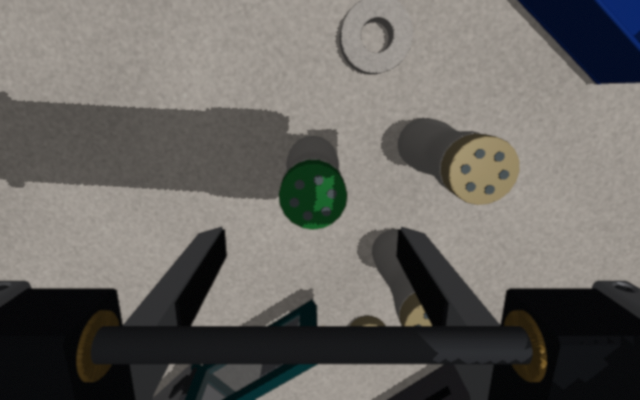

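The wrist view shows the green cap as a dark disc centred at about (313,194) and roughly 67 px wide. My mask caught only its bright patch, so I'll segment it by depth instead.

```bash
python3 - <<'E'
from h import *
np.set_printoptions(precision=4,suppress=True)
z=np.load('w1.npz');p,d,T=z['p'].astype(int),z['d'],z['T'];P=cloud('wrist',d,T)
m=(P[...,2]>.163)&(P[...,2]<.177);m[:, :250]=0;m[:,380:]=0;m[:140]=0;m[250:]=0
c,st,mk=blob(m);ct=max(cv2.findContours(mk.astype('uint8'),0,1)[0],key=cv2.contourArea);e=cv2.fitEllipse(ct)
q=cv2.minEnclosingCircle(P[mk][:,:2].astype('f4'));print(c,st,e,q,plane('wrist',e[0],.17,T),P[mk].mean(0))
x,y,_=P[mk].mean(0);print(T[:3,:3].T@(np.array([x,y,.157])-T[:3,3])/.03)
z=np.load('top0.npz');p,d=z['p'].astype(int),z['d'];P=cloud('top',d);m=(P[...,2]>.163)&(P[...,2]<.177);m[:,:190]=0;m[:,220:]=0;m[:195]=0;m[230:]=0
c,st,mk=blob(m);print('top',c,st,cv2.minEnclosingCircle(P[mk][:,:2].astype('f4')))
E
```

```text
[312.8956 195.6773] [ 279  162   69   68 3620] ((312.8914794921875, 195.6664276123047), (66.32402038574219, 67.90851593017578), 89.84489440917969) ((0.4631160497665405, 0.29839473962783813), 0.02897135727107525) [0.4624 0.2996 0.17  ] [0.4625 0.2995 0.1699]
[-0.0809  0.0843  4.4409]
top [204.0123 211.4877] [193 201  23  22 406] ((0.46207165718078613, 0.2962603271007538), 0.02894151769578457)
```

Call:
step_arm:
  targets: [-0.08,0.08,0.9,0,0,0,0,0,0,0.9,0,0,0,0,0,0,0.9,0,0,0,0,0,0,0.9,0,0,0,0,0,0,0.84,0,0,0,0]

```text
clock: 2.23
ee_pos: [0.4623, 0.2994, 0.1558]
orientation: [-180.0, 0.0, 130.1]
ft_force: [0.7, -0.4, -1.2]
gripper_width: 0.0941
grip_force: 0.0
```

Call:
step_arm:
  targets: [0,0,0,0,0,0,1,0,0,0,0,0,0,1,0,0,0,0,0,0,1,0,0,0,0,0,0,1,0,0,0,0,0,0,1]

```text
clock: 2.65
ee_pos: [0.4632, 0.3001, 0.1587]
orientation: [179.9, -0.0, 130.0]
ft_force: [-0.2, 0.4, 0.2]
gripper_width: 0.0638
grip_force: 0.0
```

Call:
step_arm:
  targets: [0,0,0,0,0,0,1,0,0,0,0,0,0,1,0,0,0,0,0,0,1,0,0,-0.1,0,0,0,1,0,0,-0.4,0,0,0,1]

```text
clock: 3.07
ee_pos: [0.4617, 0.299, 0.1715]
orientation: [-179.8, 0.0, 129.9]
ft_force: [-0.2, -0.0, -4.8]
gripper_width: 0.0574
grip_force: 30.0
```

Gripped on the cap: 57.4 mm wide, 30 N. Next I'll lift and carry.

Call:
step_arm:
  targets: [0,0,-0.8,0,0,0,1,0,0,-1,0,0,0,1,0,0,-1,0,0,0,1,0,0,-1,0,0,0,1,0,0,-1,0,0,0,1]

```text
clock: 3.48
ee_pos: [0.4623, 0.2991, 0.3187]
orientation: [180.0, 0.0, 129.9]
ft_force: [1.4, 0.9, -4.0]
gripper_width: 0.0577
grip_force: 30.0
```

Call:
step_arm:
  targets: [-0.4,-0.16,-0.2,0,0,0,1,-0.8,-0.31,0,0,0,0,1,-0.8,-0.31,0,0,0,0,1,-0.8,-0.31,0,0,0,0,1,-0.8,-0.31,0,0,0,0,1]

```text
clock: 3.9
ee_pos: [0.4997, 0.188, 0.3225]
orientation: [-180.0, -0.0, 129.9]
ft_force: [0.7, -0.1, -4.8]
gripper_width: 0.0576
grip_force: 30.0
```

Call:
step_arm:
  targets: [-0.8,-0.31,0,0,0,0,1,-0.8,-0.31,0,0,0,0,1,-0.8,-0.31,0,0,0,0,1,-0.8,-0.31,0,0,0,0,1,-0.8,-0.31,0,0,0,0,1]

```text
clock: 4.32
ee_pos: [0.5409, 0.0661, 0.3225]
orientation: [-180.0, -0.0, 129.9]
ft_force: [0.0, 1.2, -3.8]
gripper_width: 0.0571
grip_force: 30.0
```

Call:
step_arm:
  targets: [-0.8,-0.31,0,0,0,0,1,-0.8,-0.31,0,0,0,0,1,-0.8,-0.31,0,0,0,0,1,-0.8,-0.31,0,0,0,0,1,-0.8,-0.31,0,0,0,0,1]

```text
clock: 4.73
ee_pos: [0.5822, -0.0557, 0.3225]
orientation: [-180.0, -0.0, 129.9]
ft_force: [0.5, 0.8, -3.7]
gripper_width: 0.0574
grip_force: 30.0
```

Call:
step_arm:
  targets: [-0.8,-0.31,0,0,0,0,1,-0.8,-0.31,0,0,0,0,1,-0.8,-0.31,0,0,0,0,1,-0.8,-0.31,0,0,0,0,1,-0.4,-0.16,0,0,0,0,1]

```text
clock: 5.15
ee_pos: [0.6192, -0.1673, 0.3223]
orientation: [-179.9, 0.0, 129.8]
ft_force: [-0.8, 0.1, -4.0]
gripper_width: 0.0576
grip_force: 30.0
```

Call:
step_arm:
  targets: [0,0,0,0,0,0,1,0,0,0,0,0,0,1,0,0,0,0,0,0,1]

```text
clock: 5.4
ee_pos: [0.6193, -0.1629, 0.3222]
orientation: [-180.0, -0.0, 130.0]
ft_force: [-1.1, 0.2, -3.9]
gripper_width: 0.0577
grip_force: 30.0
```

```bash
python3 - <<'E'
from h import *
np.set_printoptions(precision=4,suppress=True)
s=r.get_state();T=tool(s);print(s['ee_pos'],s['orientation'],s['q'])
for n in('top','scene','wrist'):
    p,d=r.camera(n);np.savez(n+'2.npz',p=p,d=d,T=T);P=cloud(n,d,T if n=='wrist' else None)
    q=p.astype(int);g=(q[...,1]>1.3*q[...,0])&(q[...,1]>1.3*q[...,2])&(q[...,1]>30)&(P[...,2]>.2)
    if g.any(): c,st,mk=blob(g);print(n,c,st,np.percentile(P[mk],[2,50,98],axis=0))
    # white body
    if n!='wrist':
        b=(P[...,2]>.15)&(P[...,2]<.30)&(abs(P[...,0]-.63)<.06)&(abs(P[...,1]+.19)<.06)
        c,st,mk=blob(b);print(n,'body',c,st,np.percentile(P[mk],[2,50,98],axis=0))
    cv2.imwrite(f'pics/{n}2.png',p[:,:,::-1])
a=cv2.imread('pics/scene2.png')[90:310,210:400];b=cv2.imread('pics/wrist2.png')
cv2.imwrite('pics/m2.png',np.hstack([cv2.resize(a,(345,400)),cv2.resize(b,(455,400))]))
E
```

```text
[ 0.6193 -0.1629  0.3222] [-179.9951   -0.0441  129.9657] [-19.0817  19.8608  37.4276  91.3831 -12.4876  73.0382  60.3355]Traceback (most recent call last):
  File "<stdin>", line 11, in <module>
  File "h.py", line 26, in blob
    n,l,st,ce=cv2.connectedComponentsWithStats(m.astype('uint8')); i=1+np.argmax(st[1:,4]); return ce[i],st[i],l==i
                                                                       ~~~~~~~~~^^^^^^^^^^
    return _wrapfunc(a, 'argmax', axis=axis, out=out, **kwds)
    return bound(*args, **kwds)
ValueError: attempt to get argmax of an empty sequence
```

```bash
python3 - <<'E'
from h import *
np.set_printoptions(precision=4,suppress=True)
T=tool(r.get_state());out=[]
for n in('scene','wrist'):
    p,d=r.camera(n);np.savez(n+'2.npz',p=p,d=d,T=T);P=cloud(n,d,T if n=='wrist' else None)
    if n=='scene':
        for lo,hi in((.17,.18),(.19,.21),(.23,.25),(.27,.29),(.315,.335)):
            b=(P[...,2]>lo)&(P[...,2]<hi)&(abs(P[...,0]-.62)<.07)&(abs(P[...,1]+.16)<.07); v,u=np.where(b)
            if len(u): print(lo,b.sum(),'u',u.min(),u.max(),'v',v.min(),v.max(),np.median(P[b],0))
        b=(P[...,2]>.15)&(P[...,2]<.2)&(abs(P[...,0]-.62)<.07)&(abs(P[...,1]+.16)<.07);print('minz',P[b].min(0),'expect axis px at z=.165,.32',proj(n,[.6193,-.1629,.165]),proj(n,[.6193,-.1629,.32]))
    cv2.imwrite(f'pics/{n}2.png',p[:,:,::-1])
a=cv2.imread('pics/scene2.png')[90:310,210:400];b=cv2.imread('pics/wrist2.png')
cv2.imwrite('pics/m2.png',np.hstack([cv2.resize(a,(345,400)),cv2.resize(b,(455,400))]))
E
```

```text
0.17 61 u 299 321 v 216 223 [ 0.6388 -0.193   0.1749]
0.19 147 u 299 321 v 206 218 [ 0.6378 -0.1914  0.2003]
0.23 127 u 300 320 v 196 206 [ 0.6349 -0.1867  0.2389]
0.27 111 u 300 321 v 183 193 [ 0.6355 -0.1877  0.2797]
0.315 395 u 295 327 v 162 180 [ 0.6266 -0.1743  0.3315]
minz [ 0.6002 -0.2019  0.1621] expect axis px at z=.165,.32 [310.7173 217.106 ] [311.1612 170.9606]
```

View pics/m2.png

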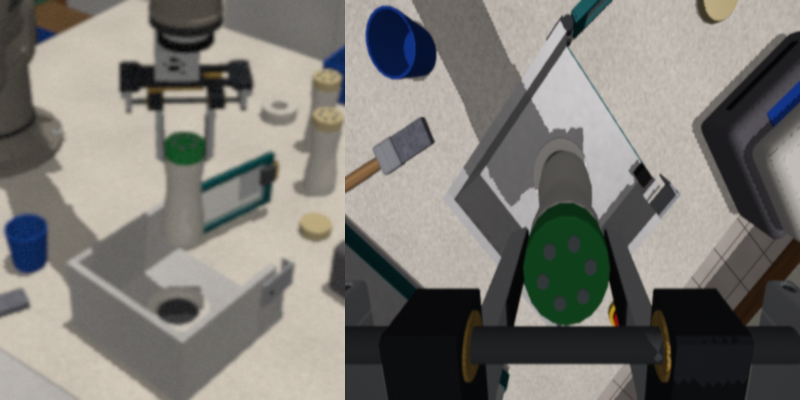

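The canister hangs upright and centred in the jaws, and the ring is partly visible behind it in the wrist view. I'll refine the seat from the visible ring arc in the wrist depth.

```bash
python3 - <<'E'
from h import *
from scipy.optimize import least_squares
np.set_printoptions(precision=4,suppress=True)
z=np.load('wrist2.npz');d,T=z['d'],z['T'];P=cloud('wrist',d,T)
near=np.hypot(P[...,0]-.63,P[...,1]+.189)<.08
m=near&(P[...,2]>.027)&(P[...,2]<.037);print(m.sum(),np.median(P[m][:,2]))
fl=near&(P[...,2]>.015)&(P[...,2]<.025)
b=m&(cv2.dilate(fl.astype('uint8'),np.ones((3,3)))>0);Q=P[b][:,:2]
o=np.hypot(*(Q-[.63,-.189]).T)>.044;Q=Q[o];print(len(Q))
if len(Q)>8:
  s=least_squares(lambda c:np.hypot(*(Q-c).T)-.0515,[.63,-.189],loss='soft_l1',f_scale=.001);print(s.x,np.abs(s.fun).mean())
  s=least_squares(lambda c:np.hypot(*(Q-c[:2]).T)-c[2],[.63,-.189,.05],loss='soft_l1',f_scale=.001);print(s.x)
w=(P[...,2]>.130)&(P[...,2]<.140)&(abs(P[...,0]-.63)<.16)&(abs(P[...,1]+.19)<.16)
c,st,mk=blob(w);Q=P[w][:,:2];bx=np.array([-.1,-.995]);by=np.array([.995,-.1])
for sgn,n in((1,'+y wall'),(-1,'-y wall')):
    e=(Q-[.63,-.189])@by; k=(abs(abs(e)-.114)<.012)&(np.sign(e)==sgn)&(abs((Q-[.63,-.189])@bx)<.08)
    if k.sum()>20: print(n,k.sum(),np.percentile(e[k],[3,50,97]))
e=(Q-[.63,-.189])@bx;k=(abs(e-.114)<.012)&(abs((Q-[.63,-.189])@by)<.1);print('back',k.sum(),np.percentile(e[k],[3,50,97]) if k.sum() else '')
E
```

```text
1190 0.03163840854666489
176
[ 0.6305 -0.189 ] 0.00048565907637053825
[ 0.6298 -0.1886  0.0508]
+y wall 520 [0.1077 0.113  0.1198]
-y wall 2174 [-0.1196 -0.1137 -0.1079]
back 1288 [0.1078 0.1139 0.1198]
```

The wall and ring fits agree on a seat at (0.630, -0.189). I'll align and lower.

Call:
step_arm:
  targets: [-0.45,-0.15,0,0,0,0,1,-0.45,-0.14,0,0,0,0,1,0,0,0,0,0,0,1,0,0,0,0,0,0,1]

```text
clock: 5.88
ee_pos: [0.6301, -0.1899, 0.3222]
orientation: [-180.0, -0.0, 129.9]
ft_force: [0.1, 0.1, -4.1]
gripper_width: 0.0574
grip_force: 30.0
```

Call:
step_arm:
  targets: [0,0,0.7,0,0,0,1,0,0,0.7,0,0,0,1,0,0,0.7,0,0,0,1,0,0,0.6,0,0,0,1,0,0,0.6,0,0,0,1]

```text
clock: 6.3
ee_pos: [0.6301, -0.1885, 0.2224]
orientation: [180.0, -0.0, 130.0]
ft_force: [0.2, -0.2, -4.4]
gripper_width: 0.0575
grip_force: 30.0
```

```bash
python3 - <<'E'
from h import *
T=tool(r.get_state());print(T[:3,3],T[:3,:3].T@(np.array([.63,-.189,.182])-T[:3,3])/.03)
E
```

```text
[ 0.6300778  -0.1885045   0.22239052] [-0.01178785 -0.01292379  1.34634084]
```

Call:
step_arm:
  targets: [0,0,0.5,0,0,0,1,0,0,0.4,0,0,0,1,0,0,0.3,0,0,0,1,0,0,0.1,0,0,0,1,0,0,0,0,0,0,1]

```text
clock: 6.72
ee_pos: [0.6301, -0.1895, 0.1839]
orientation: [-180.0, -0.0, 130.0]
ft_force: [-0.4, -0.1, -4.4]
gripper_width: 0.0575
grip_force: 30.0
```

Call:
step_arm:
  targets: [0,0,0.05,0,0,0,1,0,0,0,0,0,0,1]

```text
clock: 6.88
ee_pos: [0.6306, -0.19, 0.1834]
orientation: [180.0, 0.0, 129.9]
ft_force: [0.4, -0.5, -4.1]
gripper_width: 0.0572
grip_force: 30.0
```

Call:
step_arm:
  targets: [0,0,0.05,0,0,0,1,0,0,0,0,0,0,1]

```text
clock: 7.05
ee_pos: [0.6304, -0.19, 0.1815]
orientation: [180.0, 0.0, 129.9]
ft_force: [0.4, -0.2, -4.1]
gripper_width: 0.0576
grip_force: 30.0
```

Still hanging free, and no ring contact at about 3 mm above the floor. I'll continue in small steps.

Call:
step_arm:
  targets: [0,0,0.06,0,0,0,1,0,0,0,0,0,0,1]

```text
clock: 7.22
ee_pos: [0.6302, -0.1899, 0.1794]
orientation: [-180.0, -0.0, 129.9]
ft_force: [0.0, 0.7, -5.1]
gripper_width: 0.0577
grip_force: 30.0
```

Call:
step_arm:
  targets: [0,0,0.04,0,0,0,1,0,0,0,0,0,0,1]

```text
clock: 7.38
ee_pos: [0.6304, -0.1902, 0.1785]
orientation: [180.0, 0.0, 129.9]
ft_force: [-0.3, 0.6, -1.3]
gripper_width: 0.0573
grip_force: 30.0
```

Call:
step_arm:
  targets: [0,0,0.03,0,0,0,1,0,0,0,0,0,0,1]

```text
clock: 7.55
ee_pos: [0.6307, -0.1905, 0.1784]
orientation: [180.0, 0.1, 129.9]
ft_force: [-2.6, -0.1, 8.9]
gripper_width: 0.0577
grip_force: 30.0
```

Contact at z = 0.178, the height expected on the seat floor. I'll back off a hair and release.

Call:
step_arm:
  targets: [0,0,-0.03,0,0,0,1,0,0,0,0,0,0,0.3,0,0,0,0,0,0,0.2,0,0,0,0,0,0,0.1,0,0,0,0,0,0,0]

```text
clock: 7.97
ee_pos: [0.6303, -0.1899, 0.1783]
orientation: [180.0, 0.0, 129.9]
ft_force: [0.2, -0.3, -0.4]
gripper_width: 0.0807
grip_force: 0.0
```

Call:
step_arm:
  targets: [0,0,0,0,0,0,0,0,0,0,0,0,0,0,0,0,-0.3,0,0,0,0,0,0,-0.7,0,0,0,0,0,0,-1,0,0,0,0]

```text
clock: 8.38
ee_pos: [0.6292, -0.1896, 0.2376]
orientation: [-179.9, -0.1, 129.9]
ft_force: [0.2, -0.6, 0.8]
gripper_width: 0.0939
grip_force: 0.0
```

Call:
step_arm:
  targets: [0,0,-1,0,0,0,0,0,0,-1,0,0,0,0,0,0,-0.5,0,0,0,0]

```text
clock: 8.63
ee_pos: [0.6309, -0.1907, 0.3178]
orientation: [179.9, 0.2, 129.9]
ft_force: [0.5, -0.7, 0.5]
gripper_width: 0.0938
grip_force: 0.0
```

```bash
python3 - <<'E'
import sys;sys.argv=['','w3']
from w import *
P=cloud('wrist',d,T)
m=(P[...,2]>.183)&(P[...,2]<.197)&(np.hypot(P[...,0]-.63,P[...,1]+.189)<.06);c,st,mk=blob(m)
print('cap',st,P[mk].mean(0),cv2.minEnclosingCircle(P[mk][:,:2].astype('f4')))
m=np.hypot(P[...,0]-.63,P[...,1]+.189)<.08
print('z max',np.percentile(P[mk][:,2],[5,50,95])); A=np.c_[P[mk][:,:2],np.ones(mk.sum())];print('slope',np.linalg.lstsq(A,P[mk][:,2],rcond=None)[0])
p,d=r.camera('top');P=cloud('top',d);q=p.astype(int)
roi=np.zeros(d.shape,bool);roi[100:215,255:345]=1
t=roi&(q[...,1]>1.3*q[...,0])&(q[...,2]>1.2*q[...,0])&(q[...,1]>35)&(P[...,2]>.122)&(P[...,2]<.142)
v=cv2.fitLine(P[t][:,:2].astype('f4'),cv2.DIST_HUBER,0,.01,.01).ravel();Q=P[t][:,:2];e=Q@v[:2];print('door',v,np.degrees(np.arctan2(v[1],v[0])),Q[e.argmin()],Q[e.argmax()])
E
```

```text
[ 0.6309 -0.1907  0.3178] [179.8552   0.1775 129.9043] [-16.1469  22.0371  37.6293  89.4093 -13.8906  73.0631  63.3743]
cap [ 276  157   67   66 3482] [ 0.6301 -0.1906  0.1899] ((0.6309959292411804, -0.19160784780979156), 0.029094336554408073)
z max [0.1886 0.19   0.1913]
slope [ 0.0047 -0.0083  0.1854]
door [0.2745 0.9616 0.5595 0.0508] 74.06507 [ 0.5327 -0.0453] [0.5883 0.1489]
```

The canister stands at (0.630, -0.190) with its cap top at 0.190, level and released. The door is still at about 80°, and I put the hinge at about (0.5315, -0.053). Next I'll go to a standoff outside the door with the fingers closed.

Call:
step_arm:
  targets: [0.9,0.38,0,0,0,-0.3,0,0.9,0.4,0,0,0,-0.3,0,0.9,0.43,0,0,0,-0.3,0.5,0.9,0.45,0,0,0,-0.3,1,0.9,0.48,0,0,0,-0.3,1]

```text
clock: 9.15
ee_pos: [0.5842, -0.0462, 0.3127]
orientation: [-180.0, -0.0, 137.5]
ft_force: [1.3, 0.7, 0.6]
gripper_width: 0.0775
grip_force: 0.0
```

Call:
step_arm:
  targets: [0.8,0.5,0,0,0,-0.9,1,0.8,0.5,0,0,0,-0.9,1,0.7,0.5,0,0,0,-0.9,1,0.5,0.5,0,0,0,-0.9,1,0.4,0.4,0,0,0,-0.9,1]

```text
clock: 9.57
ee_pos: [0.5461, 0.0689, 0.3129]
orientation: [-180.0, -0.0, 160.2]
ft_force: [0.5, -0.6, 0.3]
gripper_width: 0.0443
grip_force: 0.0
```

```bash
cat > dp.py <<'E'
from h import *
np.set_printoptions(precision=3,suppress=True)
H=np.array([.5315,-.053])
s=r.get_state();T=tool(s);q=T[:2,3]-H
yaw=s['orientation'][2]; y=T[:2,1];x=T[:2,0]
print('pos',T[:3,3],'yaw',yaw,'door-frame if aligned: x',-q@x,'y',q@y,'F tool',T[:3,:3].T@s['ft_force'],'w',s['gripper_width'])
E
python3 - <<'E'
from dp import *
a=np.radians(74.06);y=np.array([np.cos(a),np.sin(a)]);n=np.array([y[1],-y[0]])
t=np.r_[H+.165*y-.045*n,.085];print(t,T[:3,:3].T@(t-T[:3,3])/.03,'turn',(yaw-164.06)/5)
E
```

```text
pos [0.546 0.069 0.313] yaw 160.24835681188264 door-frame if aligned: x -0.027449985042742164 y 0.11967459631543104 F tool [-0.678 -0.431 -0.326] w 0.04428362355322823
[0.534 0.118 0.085] [0.942 1.4   7.597] turn -0.7623286376234717
```

Call:
step_arm:
  targets: [0.6,0.5,0,0,0,-0.4,1,0.5,0.5,0,0,0,-0.36,1,0,0.4,0.5,0,0,0,1,0,0,0.8,0,0,0,1,0,0,0.8,0,0,0,1]

```text
clock: 9.98
ee_pos: [0.5289, 0.1186, 0.2495]
orientation: [180.0, 0.0, 163.8]
ft_force: [0.3, -0.2, -0.2]
gripper_width: 0.0106
grip_force: 0.0
```

```bash
python3 dp.py
```

```text
pos [0.529 0.119 0.25 ] yaw 163.82793612747767 door-frame if aligned: x -0.05033731832759908 y 0.16406712981579488 F tool [-0.356 -0.076  0.228] w 0.010570274690540369
```

Call:
step_arm:
  targets: [0,0,0.8,0,0,0,1,0,0,0.8,0,0,0,1,0,0,0.8,0,0,0,1,0,0,0.8,0,0,0,1,0,0,0.8,0,0,0,1]

```text
clock: 10.4
ee_pos: [0.5285, 0.1174, 0.1288]
orientation: [-180.0, -0.0, 163.7]
ft_force: [1.1, 0.1, -0.0]
gripper_width: 0.0003
grip_force: 0.0
```

Call:
step_arm:
  targets: [0,0,0.7,0,0,0,1,0,0,0.5,0,0,0,1,0,0,0.25,0,0,0,1,0,0,0,0,0,0,1]

```text
clock: 10.73
ee_pos: [0.528, 0.1172, 0.0852]
orientation: [-179.9, -0.1, 163.7]
ft_force: [-0.5, 1.3, -0.4]
gripper_width: 0.0003
grip_force: 0.0
```

```bash
python3 dp.py; python3 - <<'E'
from h import *
p,d=r.camera('wrist');q,_=r.camera('scene')
cv2.imwrite('pics/m4.png',np.hstack([cv2.resize(p,(480,300)),cv2.resize(q[120:280,250:420],(320,300))])[:,:,::-1])
E
```

```text
pos [0.528 0.117 0.085] yaw 163.72951230534215 door-frame if aligned: x -0.05107654462814262 y 0.16243983724444966 F tool [0.825 1.115 0.436] w 0.0002893033139404809
```

View pics/m4.png

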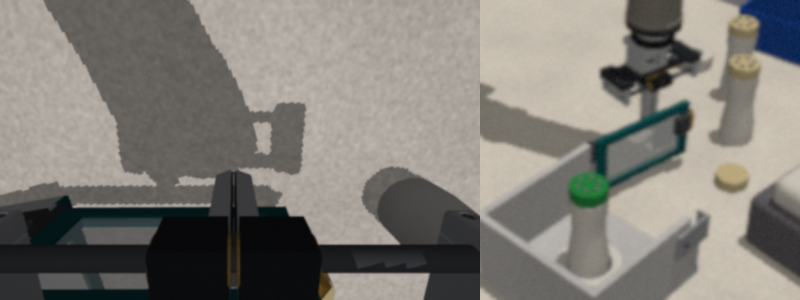

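The fingers are closed behind the door's outer face, opposite the push plate. The canister stands in the seat with its path clear. Next I'll approach to contact.

Call:
step_arm:
  targets: [-0.4,0.03,0,0,0,0,1,-0.3,0.03,0,0,0,0,1,-0.2,0.03,0,0,0,0,1,-0.1,0,0,0,0,0,1]

```text
clock: 11.17
ee_pos: [0.5603, 0.1116, 0.0873]
orientation: [180.0, 0.1, 163.7]
ft_force: [-0.0, 0.1, -0.4]
gripper_width: 0.0008
grip_force: 0.0
```

Call:
step_arm:
  targets: [-0.1,0,0,0,0,0,1,-0.1,0,0,0,0,0,1,-0.1,0,0,0,0,0,1,0,0,0,0,0,0,1]

```text
clock: 11.5
ee_pos: [0.5676, 0.1091, 0.0868]
orientation: [-180.0, 0.0, 163.7]
ft_force: [-1.0, -0.1, 0.2]
gripper_width: 0.0004
grip_force: 0.0
```

```bash
python3 dp.py
```

```text
pos [0.568 0.109 0.087] yaw 163.7175564779047 door-frame if aligned: x -0.01076390753439306 y 0.16572526578295577 F tool [ 0.94  -0.413 -0.205] w 0.00041792472284691104
```

Call:
step_arm:
  targets: [-0.39,0.01,0,0,0,0.8,1,-0.39,0.01,0,0,0,0.8,1,-0.39,0.01,0,0,0,0.8,1,-0.39,0.01,0,0,0,0.8,1,-0.39,0.01,0,0,0,0.8,1]

```text
clock: 11.92
ee_pos: [0.6211, 0.087, 0.0867]
orientation: [-180.0, -0.0, 143.6]
ft_force: [-1.6, 0.9, 0.4]
gripper_width: 0.0004
grip_force: 0.8
```

```bash
cat > dv.py <<'E'
from dp import *
p,d=r.camera('top');P=cloud('top',d);q=p.astype(int)
t=(q[...,1]>1.3*q[...,0])&(q[...,2]>1.2*q[...,0])&(q[...,1]>35)&(P[...,2]>.122)&(P[...,2]<.142)
t[:100]=0;t[215:]=0;t[:,:255]=0;t[:,350:]=0
if t.sum()>20:
    v=cv2.fitLine(P[t][:,:2].astype('f4'),cv2.DIST_HUBER,0,.01,.01).ravel();v*=np.sign(v[0]+v[1]*.5+.3);a=np.degrees(np.arctan2(v[1],v[0]));e=v[2:]-H;print('door ang',t.sum(),a,'opening deg',a+5.74,'hinge off line',e[0]*v[1]-e[1]*v[0])
E
python3 dv.py
```

```text
pos [0.621 0.087 0.087] yaw 143.5671482216166 door-frame if aligned: x -0.01104554204002385 y 0.1658148833898409 F tool [ 1.851 -0.187 -0.446] w 0.00041017182049233594
door ang 108 50.180862 opening deg 55.92086 hinge off line -0.0020176997762999145
```

Call:
step_arm:
  targets: [-0.39,0.01,0,0,0,0.8,1,-0.39,0.01,0,0,0,0.8,1,-0.39,0.01,0,0,0,0.8,1,-0.39,0.01,0,0,0,0.8,1,-0.39,0.01,0,0,0,0.8,1]

```text
clock: 12.38
ee_pos: [0.6634, 0.0478, 0.0865]
orientation: [-180.0, -0.1, 123.7]
ft_force: [-2.0, 1.4, -0.5]
gripper_width: 0.0007
grip_force: 1.3
```

Call:
step_arm:
  targets: [-0.39,0.01,0,0,0,0.8,1,-0.39,0.01,0,0,0,0.8,1,-0.39,0.01,0,0,0,0.8,1,-0.29,0.01,0,0,0,0.6,1,-0.2,0.01,0,0,0,0.4,1]

```text
clock: 12.8
ee_pos: [0.6875, 0.0038, 0.0866]
orientation: [-180.0, -0.0, 106.7]
ft_force: [-0.1, 2.7, -0.4]
gripper_width: 0.0006
grip_force: 1.7
```

```bash
python3 dv.py
```

```text
pos [0.687 0.004 0.087] yaw 106.65642441175608 door-frame if aligned: x -0.00967430789588579 y 0.1656763604549777 F tool [2.631 0.701 0.415] w 0.0005990870727696245
door ang 58 18.239042 opening deg 23.979042 hinge off line 0.006242610487944401
```

Call:
step_arm:
  targets: [-0.19,0.01,0,0,0,0.4,1,-0.19,0.01,0,0,0,0.4,1,-0.19,0.01,0,0,0,0.4,1,-0.19,0,0,0,0,0.4,1,-0.19,0,0,0,0,0.4,1]

```text
clock: 13.27
ee_pos: [0.6949, -0.0241, 0.0867]
orientation: [180.0, -0.0, 96.6]
ft_force: [1.3, 3.5, -2.5]
gripper_width: 0.0002
grip_force: 1.9
```

Call:
step_arm:
  targets: [-0.1,0,0,0,0,0.2,1,-0.1,0,0,0,0,0.2,1,-0.1,0,0,0,0,0.2,1,0,0,0,0,0,0,1]

```text
clock: 13.6
ee_pos: [0.6958, -0.0335, 0.0869]
orientation: [180.0, 0.0, 93.6]
ft_force: [2.3, 3.0, -0.7]
gripper_width: 0.0005
grip_force: 1.5
```

```bash
python3 dv.py
```

```text
pos [ 0.696 -0.033  0.087] yaw 93.63253846520347 door-frame if aligned: x -0.009078660124990564 y 0.16523903979377524 F tool [2.825 2.437 0.704] w 0.0004985690408753933
door ang 69 1.951528 opening deg 7.691528 hinge off line 0.0034486570840929704
```

Call:
step_arm:
  targets: [-0.05,0,0,0,0,0.1,1,-0.05,0,0,0,0,0.1,1,-0.05,0,0,0,0,0.1,1,0,0,0,0,0,0,1]

```text
clock: 13.98
ee_pos: [0.6961, -0.0375, 0.087]
orientation: [180.0, 0.0, 92.2]
ft_force: [1.4, 3.2, 0.2]
gripper_width: 0.0004
grip_force: 1.6
```

Call:
step_arm:
  targets: [-0.05,0,0,0,0,0.1,1,-0.05,0,0,0,0,0.1,1,0,0,0,0,0,0,1]

```text
clock: 14.23
ee_pos: [0.6961, -0.0404, 0.087]
orientation: [180.0, 0.0, 91.2]
ft_force: [2.4, 3.1, 1.0]
gripper_width: 0.0002
grip_force: 1.6
```

Call:
step_arm:
  targets: [-0.05,0,0,0,0,0.1,1,-0.05,0,0,0,0,0.1,1,0,0,0,0,0,0,1]

```text
clock: 14.48
ee_pos: [0.6963, -0.0428, 0.087]
orientation: [180.0, -0.0, 90.2]
ft_force: [3.9, 5.0, 1.9]
gripper_width: 0.0004
grip_force: 2.7
```

```bash
python3 dv.py
```

```text
pos [ 0.696 -0.043  0.087] yaw 90.2348785476666 door-frame if aligned: x -0.00953059854514787 y 0.16486740883331052 F tool [ 5.021  3.943 -1.905] w 0.00041703798976947025
door ang 70 -2.6188588 opening deg 3.121141 hinge off line 0.0021007556204071243
```

Call:
step_arm:
  targets: [-0.03,0.02,0,0,0,0.06,1,0,0.02,0,0,0,0,1]

```text
clock: 14.7
ee_pos: [0.6966, -0.0433, 0.0868]
orientation: [-179.9, -0.1, 90.0]
ft_force: [-3.9, 7.3, 3.6]
gripper_width: 0.0006
grip_force: 3.5
```

Call:
step_arm:
  targets: [-0.03,0.02,0,0,0,0.06,1,0,0,0,0,0,0,1]

```text
clock: 14.87
ee_pos: [0.697, -0.0441, 0.0866]
orientation: [-179.9, -0.1, 89.7]
ft_force: [-3.7, 8.0, 3.0]
gripper_width: 0.0005
grip_force: 3.8
```

Call:
step_arm:
  targets: [-0.03,0.01,0,0,0,0.06,1,0,0,0,0,0,0,1]

```text
clock: 15.03
ee_pos: [0.6971, -0.045, 0.0865]
orientation: [-179.9, -0.1, 89.4]
ft_force: [-3.4, 7.6, 2.2]
gripper_width: 0.0003
grip_force: 3.9
```

Call:
step_arm:
  targets: [-0.03,-0.01,0,0,0,0.06,1,0,0,0,0,0,0,1]

```text
clock: 15.2
ee_pos: [0.6972, -0.0458, 0.0866]
orientation: [-179.9, -0.1, 89.1]
ft_force: [-1.4, 8.0, 2.3]
gripper_width: 0.0003
grip_force: 4.0
```

Call:
step_arm:
  targets: [-0.03,0,0,0,0,0.06,1,0,0,0,0,0,0,1]

```text
clock: 15.37
ee_pos: [0.6972, -0.0466, 0.0866]
orientation: [-179.9, -0.1, 88.8]
ft_force: [-1.2, 8.1, 1.4]
gripper_width: 0.0004
grip_force: 4.1
```

Call:
step_arm:
  targets: [-0.03,0,0,0,0,0.06,1,0,0,0,0,0,0,1]

```text
clock: 15.53
ee_pos: [0.6972, -0.0474, 0.0866]
orientation: [-179.9, -0.1, 88.5]
ft_force: [-1.0, 8.1, 2.1]
gripper_width: 0.0003
grip_force: 4.3
```

Call:
step_arm:
  targets: [-0.03,0,0,0,0,0.06,1,0,0,0,0,0,0,1]

```text
clock: 15.7
ee_pos: [0.6973, -0.0482, 0.0866]
orientation: [-179.9, -0.1, 88.2]
ft_force: [-0.7, 9.4, 2.4]
gripper_width: 0.0002
grip_force: 4.4
```

Call:
step_arm:
  targets: [-0.03,0,0,0,0,0.06,1,0,0,0,0,0,0,1]

```text
clock: 15.87
ee_pos: [0.6973, -0.0491, 0.0866]
orientation: [-179.9, -0.1, 87.9]
ft_force: [-0.8, 9.2, 2.2]
gripper_width: 0.0004
grip_force: 4.5
```

```bash
python3 dv.py
```

```text
pos [ 0.697 -0.049  0.087] yaw 87.87605420288637 door-frame if aligned: x -0.010063896141417797 y 0.165553880988248 F tool [ 9.171 -1.126 -2.205] w 0.0003514747199266672
door ang 70 -2.429179 opening deg 3.3108208 hinge off line 0.005029013374170157
```

Call:
step_arm:
  targets: [-0.03,0,0,0,0,0.06,1,0,0,0,0,0,0,1]

```text
clock: 16.08
ee_pos: [0.6973, -0.0499, 0.0866]
orientation: [-179.9, -0.1, 87.6]
ft_force: [0.0, 8.9, 1.5]
gripper_width: 0.0002
grip_force: 4.6
```

Call:
step_arm:
  targets: [-0.03,0,0,0,0,0.06,1,0,0,0,0,0,0,1]

```text
clock: 16.25
ee_pos: [0.6973, -0.0507, 0.0866]
orientation: [-179.9, -0.1, 87.3]
ft_force: [0.2, 10.5, 1.9]
gripper_width: 0.0005
grip_force: 4.8
```

Call:
step_arm:
  targets: [-0.03,0,0,0,0,0.06,1,0,0,0,0,0,0,1]

```text
clock: 16.42
ee_pos: [0.6974, -0.0515, 0.0866]
orientation: [-179.9, -0.1, 87.0]
ft_force: [0.7, 9.7, 1.2]
gripper_width: 0.0005
grip_force: 4.9
```

Call:
step_arm:
  targets: [-0.03,0,0,0,0,0.06,1,0,0,0,0,0,0,1]

```text
clock: 16.58
ee_pos: [0.6974, -0.0531, 0.0866]
orientation: [-180.0, -0.1, 86.7]
ft_force: [1.8, 6.1, -0.5]
gripper_width: 0.0007
grip_force: 3.3
```

Call:
step_arm:
  targets: [-0.03,0,0,0,0,0.06,1,0,0,0,0,0,0,1]

```text
clock: 16.75
ee_pos: [0.6973, -0.0547, 0.0866]
orientation: [-180.0, -0.0, 86.3]
ft_force: [2.2, 4.2, -2.2]
gripper_width: 0.0005
grip_force: 2.2
```

Call:
step_arm:
  targets: [-0.02,0,0,0,0,0.04,1,0,0,0,0,0,0,1]

```text
clock: 16.92
ee_pos: [0.6972, -0.0554, 0.0866]
orientation: [-180.0, -0.0, 86.1]
ft_force: [2.2, 4.5, -1.7]
gripper_width: 0.0007
grip_force: 2.4
```

The force dropped past the bevel. I'll continue gently until the hard stop can be felt.

Call:
step_arm:
  targets: [-0.02,0,0,0,0,0.04,1,0,0,0,0,0,0,1]

```text
clock: 17.08
ee_pos: [0.6973, -0.0555, 0.0866]
orientation: [-180.0, -0.0, 85.9]
ft_force: [0.3, 7.5, -0.7]
gripper_width: 0.0003
grip_force: 3.7
```

Call:
step_arm:
  targets: [-0.02,0,0,0,0,0.04,1,0,0,0,0,0,0,1]

```text
clock: 17.25
ee_pos: [0.6973, -0.0555, 0.0866]
orientation: [-180.0, -0.1, 85.8]
ft_force: [0.8, 9.5, -1.2]
gripper_width: 0.0006
grip_force: 4.7
```

Call:
step_arm:
  targets: [-0.02,0,0,0,0,0.04,1,0,0,0,0,0,0,1]

```text
clock: 17.42
ee_pos: [0.6974, -0.0556, 0.0866]
orientation: [-180.0, -0.1, 85.6]
ft_force: [1.2, 11.1, 0.4]
gripper_width: 0.0009
grip_force: 5.8
```

That is the hard stop: the position is fixed and the force rising, so the latch has snapped. I'll ease back slowly and check that the door stays.

Call:
step_arm:
  targets: [0.05,0,0,0,0,0,1,0.04,0,0,0,0,0,1,0.04,0,0,0,0,0,1,0,0,0,0,0,0,1]

```text
clock: 17.75
ee_pos: [0.6974, -0.054, 0.0868]
orientation: [-180.0, 0.0, 85.5]
ft_force: [0.9, 2.2, -1.3]
gripper_width: 0.0004
grip_force: 1.2
```

Call:
step_arm:
  targets: [0.06,0,0,0,0,0,1,0.06,0,0,0,0,0,1,0.06,0,0,0,0,0,1,0,0,0,0,0,0,1]

```text
clock: 18.08
ee_pos: [0.6981, -0.0479, 0.0868]
orientation: [-180.0, 0.0, 85.5]
ft_force: [-1.2, -0.6, -0.7]
gripper_width: 0.0005
grip_force: 0.0
```

Contact is lost: force 0 and grip reading 0, so the door stayed behind. I'll retreat further and verify.

Call:
step_arm:
  targets: [0.3,0,0,0,0,0,1,0.7,0,0,0,0,0,1,0.9,0,0,0,0,0,1,0.9,0,0,0,0,0,1,0.9,0,0,0,0,0,1]

```text
clock: 18.5
ee_pos: [0.7066, 0.0643, 0.0868]
orientation: [-180.0, -0.0, 85.5]
ft_force: [-0.2, -0.2, 0.3]
gripper_width: 0.0005
grip_force: 0.0
```

Call:
step_arm:
  targets: [0.3,0,-0.5,0,0,0,1,0,0,-0.5,0,0,0,1,0,0,0,0,0,0,1,0,0,0,0,0,0,1]

```text
clock: 18.83
ee_pos: [0.708, 0.0701, 0.1184]
orientation: [179.9, -0.0, 85.5]
ft_force: [-0.4, 0.0, 0.6]
gripper_width: 0.0004
grip_force: 0.0
```

```bash
python3 dv.py; python3 - <<'E'
from h import *
p,_=r.camera('top');q,_=r.camera('scene')
cv2.imwrite('pics/m5.png',np.hstack([cv2.resize(p[100:220,130:450],(480,300)),cv2.resize(q[120:320,220:420],(300,300))])[:,:,::-1])
E
```

```text
pos [0.708 0.07  0.118] yaw 85.46295659749336 door-frame if aligned: x -0.13664528758801073 y 0.16618202667367288 F tool [-0.022 -0.404 -0.553] w 0.0004480231532814621
door ang 322 -5.3966913 opening deg 0.34330845 hinge off line 0.0012380212106503016
```

View pics/m5.png

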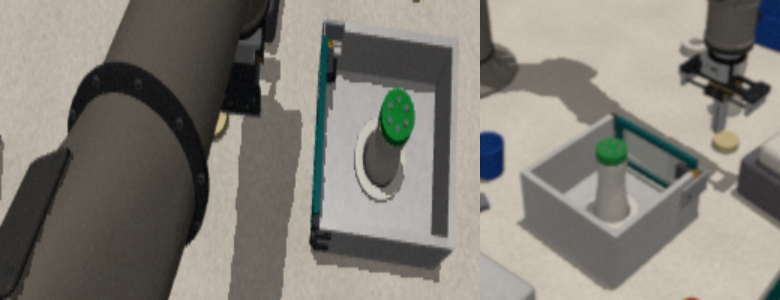

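Both views show the door closed and latched at about 0.3° with the robot clear, and the green canister upright in the ring. Handing in.

```bash
python3 -c "
from bench import r
print(r.job_done())"
```

```text
the job is handed in; nothing more can be done
None
```

The job is handed in: the green-capped canister stands released and upright in the ring seat, and the door stayed latched at about 0.3° after the arm backed away, but `job_done()` returned no verdict.

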